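# Magnetise the T-handle driver

## Robot

A 6-joint arm with a two-finger parallel gripper is mounted at the origin on a cart in front of the work surface, level with it; the furniture and walls round the work are solid. World frame = base frame: x ahead of the robot, y to its left, z up, the work surface at z = 0. Lengths are in m, angles in rad, forces in N, time in s.
With the tool pointing down it reaches from about 0.35 to 0.775 m from the base axis. Payload 5.5 kg.
Tool frame: the origin (TCP) lies at the centre of the arm's flange, where the gripper is bolted on; the fingertips stand 173 mm ahead of it and the grasp point (between the pads) lies 155 mm ahead of it (tip_extent is the distance from the TCP to the fingertips, in m); z points along the fingers, y is the line along which they close (so a half turn about z gives the same grasp; the last joint's range is limited). The gripper opens to 85 mm and grips with 20 to 120 N. Pads are 22 mm wide; open, the fingers measure 114 mm over their backs; the gripper's body (76 mm by 85 mm) begins 54 mm behind the grasp point. The pads swing forward as they close: fully open they stand 13 mm farther back than shut.
Start: joints at [-1.363, 0.313, 0.046, 1.304, 0, 1.431], TCP at [0.196, -0.541, 0.405] pointing down, gripper open.
Joint ranges: [-2.76, 2.76], [-0.86, 1.69], [-1.03, 1.26], [-2.2, 2.34], [-1.47, 1.5], [-3.14, 3.14]. Speed limits (rad/s): [2.57, 2.57, 3.14, 3.14, 3.14, 3.14].

## Interface

Orientations are given as a unit quaternion [w, x, y, z].
In Python, from workcell import * gives the robot as it stands. The module is installed in compiled form; this text tells all that it offers.
- The arm moves only by the shell command python3 -m jog 'ROWS' [OPENING] [FORCE]. ROWS is JSON, a list of rows, each an object of numbers: "dx", "dy", "dz": the shift along the tool's x, y, z in mm; "ax", "ay", "az": the turn, a rotation vector about the tool's x, y, z in rad. In form: [{"dx": .., "dy": .., "dz": .., "ax": .., "ay": .., "az": ..}, ...]. A call has 1 to 20 rows; each row is the pose to reach, as a shift and turn from the pose commanded when the call began, along the tool's axes at that moment; what a row does not reach only later rows make up. A row lasts 1/8 s, in which the tool goes at most 62.5 mm and 10.7 degrees, less where a joint would pass 70% of its speed; a pose out of reach is approached as far as the arm can. A call with a gripper value outside its range is refused whole. OPENING is the opening, from 0 (shut) to 1 (fully open), set as the call begins (- or left out, the last holds). The fingers move at their own pace and stop on an object; FORCE is the grip in N (left out, the last holds). Time passes only in rows, so rows that repeat a pose let the fingers close. It gives the time, the measured TCP pose, the force, the opening and the grip force at its end, in the units of the state.
- read_state(): the state, without advancing time (a new reading comes with each control period).
- snapshot(name): name is "scene" or "top" or "wrist"; returns (picture, depth): 480x640x3 uint8, red, green, blue; 480x640 float32, m along the optical axis (not along the pixel's ray), 0 where there is no reading.
- get_calibration(name): a dict with "fx", "fy", "cx", "cy" (pixels), "D" ([k1, k2, p1, p2, k3] as OpenCV has them; the pictures are not rectified), "camera_from_world" (4x4, takes a point from world to camera coordinates); the wrist camera has in their place "hand_eye" (4x4, takes a point from camera to tool coordinates, whose origin is the TCP and whose axes are the flange's). Camera axes: x right, y down, z forward; pixel columns grow to the right and rows downward; lengths in m; the calibration is good to about 2 mm. A picture is of the moment at which its call begins: read the wrist's pose just before it. get_calibration takes no time and is no camera call.
- finish_job(): hands the job in; it is judged then, once.
Trained networks look in the newest picture that a camera, given by its name, has taken for a name from the list of things; names that differ only in an ending like _2 or _b are one class to them, and where a whole thing is asked for, a point or a joint stands for the part that bears it (a point fixed in the world has none). Each returns a list of dicts, best first, with "score" (0 to 1); they miss things now and then, are a little off and sometimes report something else, mostly with a low value. They report only what shows in the picture. A call takes as long as a camera call. They do not tell look-alikes from the thing itself.
- find_in(camera, target): "at" ([row, column] as shares, 0 to 1, of the picture: columns of its width, rows of its height, amid what is visible of it).
- pinpoint(camera, target): "at" ([row, column] as shares, 0 to 1, of the picture: columns of its width, rows of its height: a listed point, or the origin of a listed thing).
The state is a dict: "t": time; "joints": joint angles; "qd": joint speeds; "effort": joint torques, N m; "eef_pos": TCP position; "ee_rot": TCP orientation; "wrist_force": force on the tool from outside, world axes, zero at the start; "moment": the same for the moment, N m; "grip_width": finger opening in m; "grasp_force": force on a finger pad.
Only numpy, scipy, OpenCV 4.12 (cv2) and the standard library are available. Lean on these libraries where they do the work, as an engineer would, in place of code of your own. Each camera call takes 0.05 s, during which the arm holds its last target. There are 200 camera calls.

## Task

Magnetise the tip of the T-handle driver: lift the driver out of its rack, dip its tip at least halfway down into the round well of the magnetiser (the thick-walled one on a square foot, not the plain thin pot), then put the driver back, hanging in the rack by its crossbar as before. Keep the tip out of the plain pot, and do not shift that pot.

Things in the scene. Friction and masses are not known exactly. Their poses are not given: they have to be found in the camera images.
- t_driver: T-handle hex driver, 110 g: black crossbar 92 mm long (its y), 24 mm wide (x), 30 mm high, and a steel shank 8 mm in diameter (14 mm over its first 4 mm) down from its middle. Origin: on the shank's axis at the crossbar's underside, z up. It starts upright, shank through the rack's hole, crossbar flat on the rack's top. Grip the crossbar across its width from above.
- driver_tip (a point): the lower end of the driver's shank, 82 mm below the crossbar's underside.
- rack: fixed light-wood rack, 80 mm (its x) by 90 mm (its y) and 100 mm high: a foot, two cheeks 12 mm thick at its y ends, and a flat top plate 12 mm thick with one round through hole 34 mm in diameter at its middle. Below the hole it is open down to the foot at 12 mm. Origin: centre of the underside, z up.
- rack_hole (a point): centre of the rack's hole, at the plate's top face, 100 mm above the bench; the driver's origin lies here when it hangs in place, within 10 mm sideways, at any yaw.
- magnetiser: bench magnetiser, fixed: grey square foot 76 x 76 x 12 mm carrying a thick-walled (9 mm) round metal well 64 mm in outer diameter with a dark band round it, rim 55 mm above the bench. The well is open above, empty, 46 mm in inner diameter, its floor 15 mm above the bench. Origin: centre of the underside, z up.
- well_mouth (a point): centre of the magnetiser's open well at rim height, 55 mm above the bench, 40 mm above the well's floor.
- plain_pot: bystander: loose plain thin-walled (3 mm) round metal pot, empty, 63 mm in diameter over its rolled rim, 55 mm high, without a foot. Origin: centre of the underside, z up.
- pot_mouth (a point): centre of the plain pot's mouth at rim height.
Things that resemble listed ones, but are neither listed nor needed, are in the scene too. Several things have the shape of the t_driver; the one meant has the colours described above. There is more than one size of the rack; the job needs the larger.

How it is judged:
On the way:
1. the driver's tip is in the magnetiser's well, at least 15 mm below its rim, the driver within about 20 degrees of upright (z of driver_tip in the frame of well_mouth between -0.045 and -0.015 m and horizontal distance between driver_tip and well_mouth below 0.023 m and angle between t_driver's own z axis and vertical below 0.35 rad), for 0.1 s.
At the end, for the whole second after the job is handed in: The driver hangs at rest in the rack again, let go: its shank in the hole (axis within 16 mm of the hole's centre), its crossbar lying on the rack's top (within 6 mm in height, within about 10 degrees of upright), at any yaw. The plain pot is within 20 mm of where it stood (horizontal distance between t_driver and rack_hole below 0.016 m and z of t_driver in the frame of rack_hole between -0.006 and 0.006 m and angle between t_driver's own z axis and vertical below 0.17 rad and linear speed of t_driver below 0.02 m/s and distance of plain_pot from where it was at the start of the episode below 0.02 m); the robot touches nothing.
It fails at once if the driver's tip goes into the plain pot (horizontal distance between driver_tip and pot_mouth below 0.027 m and z of driver_tip in the frame of pot_mouth below -0.002 m).
It fails at once if the plain pot is pushed more than 20 mm or tipped over (distance of plain_pot from where it was at the start of the episode above 0.02 m or angle between plain_pot's own z axis and vertical above 0.5 rad).
It also fails if it takes over 54 s, if anything falls off the work surface, if the arm or the gripper's body presses on something with over 40 N, if the wrist force passes 120 N, or if a joint passes its speed limit or range.

## Working session

There is one attempt and no reset: what is moved stays moved. The work goes in short steps, Python scripts to look and compute and a shell command to move; the robot and the scene stay as the last step left them, time stands still between calls to the robot, and variables do not carry over. Pictures are saved under pics/ and viewed, at most 10 in all, crops included, and the job is handed in when it is done.

```bash
mkdir -p pics; cat > h.py <<'E'
from workcell import *
import numpy as np, cv2
from scipy.spatial.transform import Rotation as R
def T_wc(cam, st=None):
    c=get_calibration(cam)
    if cam!='wrist': return np.linalg.inv(np.array(c['camera_from_world']))
    st=st or read_state(); q=st['ee_rot']
    T=np.eye(4); T[:3,:3]=R.from_quat([q[1],q[2],q[3],q[0]]).as_matrix(); T[:3,3]=st['eef_pos']
    return T@np.array(c['hand_eye'])
def ray(cam,u,v,T):
    c=get_calibration(cam); K=np.array([[c['fx'],0,c['cx']],[0,c['fy'],c['cy']],[0,0,1]])
    p=cv2.undistortPoints(np.array([[[u,v]]],float),K,np.array(c['D'],float))[0,0]
    return T[:3,3], T[:3,:3]@np.array([p[0],p[1],1.])
def at_z(cam,u,v,z,T):
    o,d=ray(cam,u,v,T); return o+d*(z-o[2])/d[2]
def at_d(cam,u,v,dep,T):
    o,d=ray(cam,u,v,T); return o+d*dep
def depth_at(D,u,v,r=2):
    w=D[max(0,int(v)-r):int(v)+r+1,max(0,int(u)-r):int(u)+r+1]; w=w[w>0]; return float(np.median(w)) if w.size else 0
E
python3 - <<'E'
from h import *
s=read_state(); print(s['t'],np.round(s['eef_pos'],3),np.round(s['ee_rot'],3))
for cam in('top','scene'):
    p,D=snapshot(cam); cv2.imwrite(f'pics/{cam}0.png',p[:,:,::-1]); np.save(cam+'D.npy',D); T=T_wc(cam)
    for n in ('t_driver','rack_hole','well_mouth','pot_mouth','plain_pot','magnetiser'):
        for r in pinpoint(cam,n)[:4]:
            v,u=r['at'][0]*480,r['at'][1]*640; d=depth_at(D,u,v)
            print(cam,n,round(r['score'],2),int(u),int(v),np.round(at_d(cam,u,v,d,T),3) if d else None)
E
```

```text
0.0 [ 0.196 -0.54   0.404] [-0.001  0.985  0.173 -0.   ]
top t_driver 0.64 375 209 [ 0.541 -0.114  0.113]
top t_driver 0.61 305 218 [0.518 0.032 0.131]
top rack_hole 0.93 305 222 [0.511 0.031 0.128]
top rack_hole 0.87 321 279 [ 0.399 -0.001  0.01 ]
top well_mouth 0.66 209 233 [0.505 0.255 0.015]
top pot_mouth 0.64 440 217 [ 0.544 -0.28   0.006]
top plain_pot 0.88 437 219 [ 0.538 -0.274  0.006]
top magnetiser 0.91 218 236 [0.497 0.235 0.013]
scene t_driver 0.91 326 216 [ 0.535 -0.093  0.097]
scene t_driver 0.66 305 239 [0.507 0.057 0.114]
scene t_driver 0.3 268 315 [0.498 0.218 0.039]
scene rack_hole 0.96 305 241 [0.506 0.056 0.11 ]
scene rack_hole 0.75 371 261 [ 0.399 -0.021  0.054]
scene well_mouth 0.76 264 314 [0.504 0.219 0.04 ]
scene pot_mouth 0.73 360 204 [ 0.542 -0.292  0.047]
scene pot_mouth 0.15 308 285 [0.491 0.076 0.027]
scene plain_pot 0.47 307 242 [0.509 0.043 0.103]
scene magnetiser 0.76 266 341 [0.473 0.266 0.021]
```

View pics/top0.png

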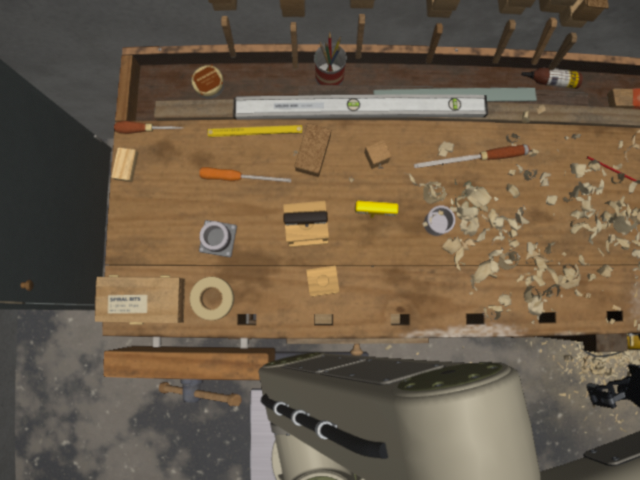

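View pics/scene0.png

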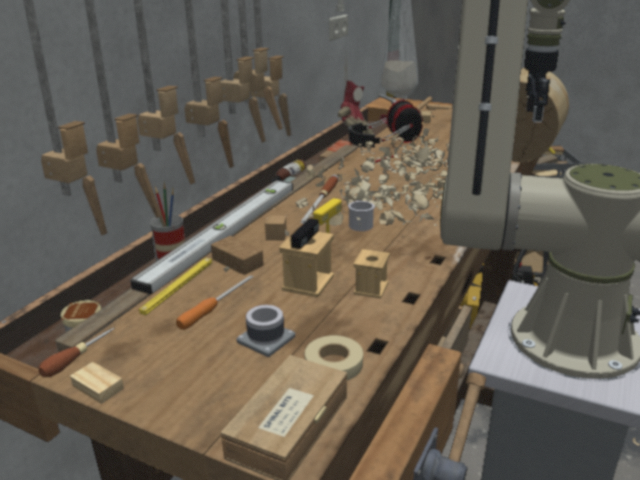

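The top view shows these look-alikes:
- **T-drivers:** a black crossbar in the larger rack at (305,218) and a yellow one at (376,208).
- **Racks:** a large one at (306,224) and a small empty one at (322,280).
- **Wells:** the footed magnetiser at (214,236) and the plain pot at (440,220).

I choose the black driver in the large rack and the footed magnetiser. Next I'll check that with a crop and triangulate.

```bash
python3 - <<'E'
from h import *
a=cv2.imread('pics/top0.png')[170:300,190:470]; b=cv2.imread('pics/scene0.png')[190:370,220:400]
a=cv2.resize(a,None,fx=2.2,fy=2.2,interpolation=3)
b=cv2.resize(b,(286*180//180,286),interpolation=3)
w=max(a.shape[1],b.shape[1]); pad=lambda i:cv2.copyMakeBorder(i,0,0,0,w-i.shape[1],0)
cv2.imwrite('pics/crop1.png',np.vstack([pad(a),pad(b)]))
def tri(p,q):
    o1,d1=ray('top',*p,T_wc('top'));o2,d2=ray('scene',*q,T_wc('scene'))
    d1/=np.linalg.norm(d1);d2/=np.linalg.norm(d2)
    s=np.linalg.lstsq(np.c_[d1,-d2],o2-o1,rcond=None)[0]
    A,B=o1+s[0]*d1,o2+s[1]*d2; return np.round((A+B)/2,3),round(np.linalg.norm(A-B),3)
print('driver',tri((305,218),(305,239)),'hole',tri((305,222),(305,241)),'well',tri((209,233),(264,314)),'pot',tri((440,217),(360,204)))
T=T_wc('top');print('bar ends z.13',at_z('top',284,218,.13,T),at_z('top',328,216,.13,T),'well',at_z('top',214,236,.055,T))
E
```

```text
driver (array([0.523, 0.033, 0.102]), np.float64(0.004)) hole (array([0.518, 0.035, 0.099]), np.float64(0.003)) well (array([0.494, 0.245, 0.06 ]), np.float64(0.01)) pot (array([ 0.533, -0.267,  0.059]), np.float64(0.003))
bar ends z.13 [0.51924569 0.07652145 0.13      ] [ 0.52347085 -0.01454039  0.13      ] well [0.49257344 0.23720929 0.055     ]
```

View pics/crop1.png

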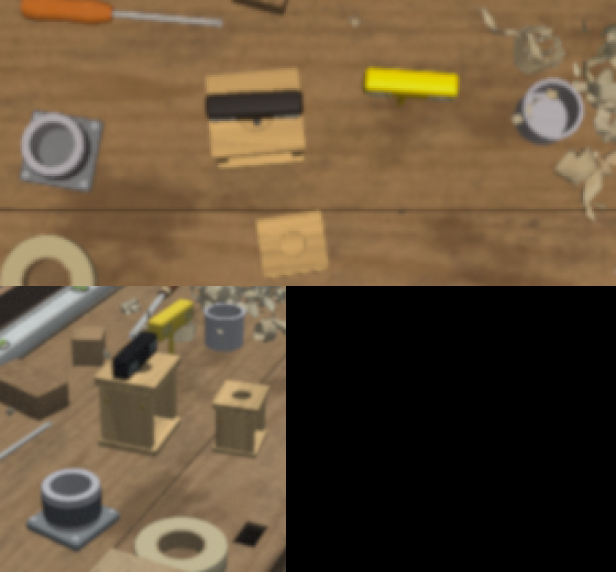

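```bash
python3 -m jog '[{"dx":496,"dy":-426,"dz":-30,"az":-1.22},{"dx":496,"dy":-426,"dz":-30,"az":-1.22},{"dx":496,"dy":-426,"dz":-30,"az":-1.22},{"dx":496,"dy":-426,"dz":-30,"az":-1.22},{"dx":496,"dy":-426,"dz":-30,"az":-1.22},{"dx":496,"dy":-426,"dz":-30,"az":-1.22},{"dx":496,"dy":-426,"dz":-30,"az":-1.22},{"dx":496,"dy":-426,"dz":-30,"az":-1.22},{"dx":496,"dy":-426,"dz":-30,"az":-1.22},{"dx":496,"dy":-426,"dz":-30,"az":-1.22},{"dx":496,"dy":-426,"dz":-30,"az":-1.22},{"dx":496,"dy":-426,"dz":-30,"az":-1.22},{"dx":496,"dy":-426,"dz":-30,"az":-1.22},{"dx":496,"dy":-426,"dz":-30,"az":-1.22},{"dx":496,"dy":-426,"dz":-30,"az":-1.22},{"dx":496,"dy":-426,"dz":-30,"az":-1.22}]' 1
python3 - <<'E'
from h import *
s=read_state(); print(s['t'],np.round(s['eef_pos'],3),np.round(s['ee_rot'],3),np.round(s['joints'],2))
T=T_wc('wrist',s); p,D=snapshot('wrist'); cv2.imwrite('pics/w1.png',p[:,:,::-1]); print(np.round(T,3))
for n in ('t_driver','rack_hole','well_mouth'):
    for r in pinpoint('wrist',n)[:3]:
        v,u=r['at'][0]*480,r['at'][1]*640; d=depth_at(D,u,v)
        print(n,round(r['score'],2),int(u),int(v),np.round(at_d('wrist',u,v,d,T),3) if d else None, np.round(at_z('wrist',u,v,.1,T),3))
E
```

```text
0.7 [ 0.196 -0.541  0.405] [ 0.     0.985  0.173 -0.   ] [-1.36  0.31  0.05  1.3  -0.    1.43]
[[ 0.34  -0.898 -0.279  0.266]
 [-0.94  -0.325 -0.101 -0.516]
 [-0.     0.296 -0.955  0.376]
 [ 0.     0.     0.     1.   ]]validation failed for argument at $[0]...
```

View pics/w1.png

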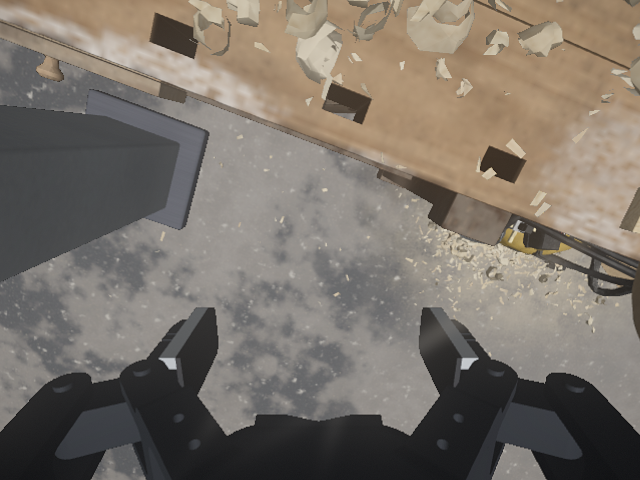

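The crop confirms the black crossbar hanging in the larger rack, with the yellow decoy driver to its right and the footed magnetiser at left. The wrist picture shows only the start view, because the move was refused as a format error. I'll try again with every key given.

```bash
python3 -m jog '[{"dx":125,"dy":-107,"dz":-30,"ax":0,"ay":0,"az":-0.4},{"dx":125,"dy":-107,"dz":-30,"ax":0,"ay":0,"az":-0.4},{"dx":125,"dy":-107,"dz":-30,"ax":0,"ay":0,"az":-0.4}]' 1
```

```text
t: 1.27
eef_pos: [0.2777, -0.3953, 0.4353]
ee_rot: [0.0, 0.93, 0.367, 0.0]
wrist_force: [1.2, -0.5, -0.3]
grip_width: 0.0854
grasp_force: 0.0
```

```bash
python3 -m jog '[{"dx":58,"dy":-18,"dz":0,"ax":0,"ay":0,"az":-0.15},{"dx":470,"dy":-147,"dz":0,"ax":0,"ay":0,"az":-0.86},{"dx":470,"dy":-147,"dz":0,"ax":0,"ay":0,"az":-0.86},{"dx":470,"dy":-147,"dz":0,"ax":0,"ay":0,"az":-0.86},{"dx":470,"dy":-147,"dz":0,"ax":0,"ay":0,"az":-0.86},{"dx":470,"dy":-147,"dz":0,"ax":0,"ay":0,"az":-0.86},{"dx":470,"dy":-147,"dz":0,"ax":0,"ay":0,"az":-0.86},{"dx":470,"dy":-147,"dz":0,"ax":0,"ay":0,"az":-0.86},{"dx":470,"dy":-147,"dz":0,"ax":0,"ay":0,"az":-0.86},{"dx":470,"dy":-147,"dz":0,"ax":0,"ay":0,"az":-0.86},{"dx":470,"dy":-147,"dz":0,"ax":0,"ay":0,"az":-0.86},{"dx":470,"dy":-147,"dz":0,"ax":0,"ay":0,"az":-0.86}]' 1
cat > look.py <<'E'
from h import *
import sys
s=read_state(); print(s['t'],np.round(s['eef_pos'],4),np.round(s['ee_rot'],3),np.round(s['joints'],2))
T=T_wc('wrist',s); p,D=snapshot('wrist'); cv2.imwrite(f'pics/{sys.argv[1]}.png',p[:,:,::-1]); np.savez(sys.argv[1],D=D,T=T)
for n in sys.argv[2:]:
    for r in pinpoint('wrist',n)[:3]:
        v,u=r['at'][0]*480,r['at'][1]*640; d=depth_at(D,u,v)
        print(n,round(r['score'],2),int(u),int(v),np.round(at_d('wrist',u,v,d,T),3) if d else None, np.round(at_z('wrist',u,v,.1,T),3), np.round(at_z('wrist',u,v,.055,T),3))
E
python3 look.py w2 t_driver rack_hole well_mouth
```

```text
t: 2.78
eef_pos: [0.5213, 0.0288, 0.4349]
ee_rot: [0.0, 0.695, 0.719, 0.0]
wrist_force: [0.2, 0.3, -0.3]
grip_width: 0.0854
grasp_force: 0.0
2.775 [0.5213 0.0288 0.4349] [0.    0.695 0.719 0.   ] [-0.1   0.2  -0.03  1.34 -0.    1.44]
t_driver 0.95 337 355 [ 0.544 -0.099  0.114] [ 0.545 -0.109  0.1  ] [ 0.549 -0.14   0.055]
t_driver 0.6 316 221 [0.518 0.039 0.132] [0.518 0.031 0.1  ] [0.518 0.021 0.055]
rack_hole 0.76 188 244 [ 0.365 -0.025  0.004] [0.401 0.005 0.1  ] [ 0.384 -0.009  0.055]
rack_hole 0.74 313 222 [0.516 0.038 0.132] [0.516 0.03  0.1  ] [0.515 0.019 0.055]
```

View pics/w2.png

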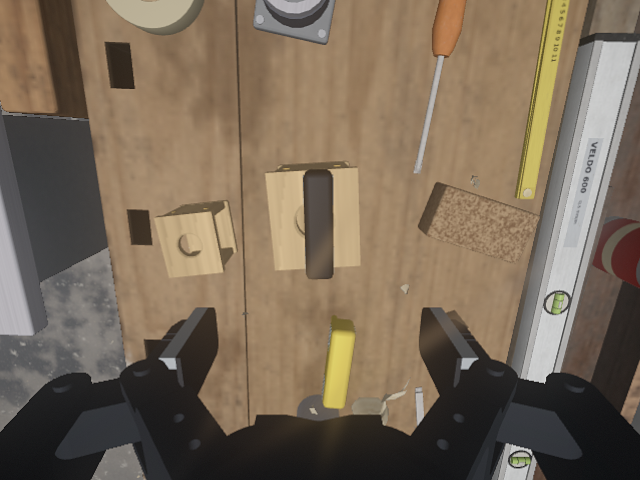

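The black crossbar lies at (318,223) on the large rack, nearly parallel to the tool x axis. The hole shows at (300,222) to its left, and the yellow decoy is below at (340,360). Now I'll segment it by depth.

```bash
cat > seg.py <<'E'
from h import *
import sys
f=np.load(sys.argv[1]+'.npz'); D,T=f['D'],f['T']; c=get_calibration('wrist')
K=np.array([[c['fx'],0,c['cx']],[0,c['fy'],c['cy']],[0,0,1]]); vv,uu=np.mgrid[0:480,0:640]
n=cv2.undistortPoints(np.stack([uu,vv],-1).reshape(-1,1,2).astype(float),K,np.array(c['D'],float))[:,0]
P=(np.c_[n,np.ones(len(n))]*D.reshape(-1,1))@T[:3,:3].T+T[:3,3]; P[D.ravel()==0]=9
def box(cx,cy,r,z0,z1,nm):
    m=(np.hypot(P[:,0]-cx,P[:,1]-cy)<r)&(P[:,2]>z0)&(P[:,2]<z1); q=P[m]
    if len(q)<30: print(nm,'few',len(q)); return
    (x,y),(w,h),a=cv2.minAreaRect(q[:,:2].astype(np.float32)*1000)
    print(nm,len(q),'ctr',round(x,1),round(y,1),'size',round(w,1),round(h,1),'ang',round(a,1),'z',np.round(np.median(q[:,2]),4),'mean',np.round(q.mean(0),4))
E
python3 - w2 <<'E'
import sys
from seg import *
box(.52,.033,.075,.12,.145,'bar'); box(.52,.033,.075,.09,.112,'plate'); box(.493,.24,.06,.045,.07,'rim')
E
echo
```

```text
bar 3151 ctr 520.0 33.6 size 24.6 90.5 ang 2.5 z 0.1313 mean [0.5202 0.0362 0.1309]
plate 5790 ctr 516.5 32.9 size 80.2 91.4 ang 5.2 z 0.1018 mean [0.5149 0.0351 0.1017]
rim 855 ctr 493.2 212.3 size 55.1 15.1 ang 2.4 z 0.0559 mean [0.4934 0.2113 0.0536]
```

```bash
python3 -m jog '[{"dx":5,"dy":-1,"dz":60,"ax":0,"ay":0,"az":0},{"dx":5,"dy":-1,"dz":110,"ax":0,"ay":0,"az":0},{"dx":5,"dy":-1,"dz":140,"ax":0,"ay":0,"az":0},{"dx":5,"dy":-1,"dz":157,"ax":0,"ay":0,"az":0},{"dx":5,"dy":-1,"dz":157,"ax":0,"ay":0,"az":0},{"dx":5,"dy":-1,"dz":157,"ax":0,"ay":0,"az":0}]' 1
python3 -m jog '[{"dx":0,"dy":0,"dz":0,"ax":0,"ay":0,"az":0},{"dx":0,"dy":0,"dz":0,"ax":0,"ay":0,"az":0},{"dx":0,"dy":0,"dz":0,"ax":0,"ay":0,"az":0},{"dx":0,"dy":0,"dz":0,"ax":0,"ay":0,"az":0},{"dx":0,"dy":0,"dz":0,"ax":0,"ay":0,"az":0},{"dx":0,"dy":0,"dz":0,"ax":0,"ay":0,"az":0},{"dx":0,"dy":0,"dz":0,"ax":0,"ay":0,"az":0},{"dx":0,"dy":0,"dz":0,"ax":0,"ay":0,"az":0}]' 0 60
```

```text
t: 3.72
eef_pos: [0.5209, 0.0348, 0.2786]
ee_rot: [0.001, 0.694, 0.72, 0.0]
wrist_force: [-0.6, 0.1, 0.8]
grip_width: 0.0854
grasp_force: 0.0
t: 4.72
eef_pos: [0.5207, 0.0349, 0.2782]
ee_rot: [0.0, 0.694, 0.72, 0.0]
wrist_force: [0.1, 0.9, 5.5]
grip_width: 0.0232
grasp_force: 59.7
```

```bash
python3 -m jog '[{"dx":0,"dy":0,"dz":-30,"ax":0,"ay":0,"az":0},{"dx":0,"dy":0,"dz":-75,"ax":0,"ay":0,"az":0},{"dx":0,"dy":0,"dz":-120,"ax":0,"ay":0,"az":0},{"dx":0,"dy":0,"dz":-120,"ax":0,"ay":0,"az":0},{"dx":50,"dy":-10,"dz":-120,"ax":0,"ay":0,"az":0},{"dx":90,"dy":-20,"dz":-120,"ax":0,"ay":0,"az":0},{"dx":110,"dy":-20,"dz":-120,"ax":0,"ay":0,"az":0},{"dx":110,"dy":-20,"dz":-120,"ax":0,"ay":0,"az":0},{"dx":110,"dy":-20,"dz":-120,"ax":0,"ay":0,"az":0}]' -
python3 look.py w3 t_driver well_mouth driver_tip rack_hole
python3 - w3 <<'E'
from seg import *
box(.493,.24,.045,.047,.065,'rim'); box(.517,.033,.075,.09,.112,'plate'); s=read_state(); x,y,z=s['eef_pos']; box(x,y,.06,z-.16,z-.12,'bar')
E
```

```text
t: 5.85
eef_pos: [0.4962, 0.1438, 0.3965]
ee_rot: [-0.0, 0.694, 0.72, -0.001]
wrist_force: [-0.3, -0.7, -1.2]
grip_width: 0.0226
grasp_force: 59.2
5.85 [0.4962 0.1438 0.3965] [-0.     0.694  0.72  -0.001] [ 0.13  0.2  -0.12  1.25 -0.    1.66]
t_driver 0.96 315 307 [0.493 0.157 0.25 ] [0.495 0.08  0.1  ] [0.495 0.057 0.055]
well_mouth 0.63 320 111 [0.493 0.242 0.014] [0.493 0.236 0.1  ] [0.493 0.239 0.055]
driver_tip 0.51 349 409 [ 0.544 -0.115  0.003] [ 0.53  -0.026  0.1  ] [ 0.537 -0.067  0.055]
rim 2594 ctr 492.0 238.4 size 65.9 66.0 ang 38.9 z 0.0565 mean [0.492  0.239  0.0557]
plate 204 ctr 537.6 35.3 size 96.2 15.4 ang 78.1 z 0.1016 mean [0.5379 0.0289 0.1005]
bar 18422 ctr 495.0 144.5 size 75.7 79.3 ang 49.4 z 0.2501 mean [0.4946 0.1512 0.2548]
```

View pics/w3.png

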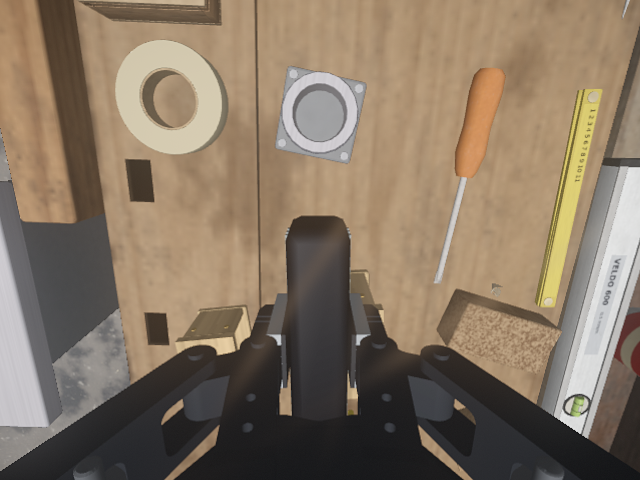

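The driver is held level in the gripper, and the well is centred at (320,111), which is (0.492, 0.2385) in world coordinates. The rim measures 66 mm across at z≈0.056, which matches the description. Next is the dip.

```bash
python3 -m jog '[{"dx":50,"dy":0,"dz":0,"ax":0,"ay":0,"az":0},{"dx":80,"dy":0,"dz":0,"ax":0,"ay":0,"az":0},{"dx":96,"dy":0,"dz":0,"ax":0,"ay":0,"az":0},{"dx":96,"dy":0,"dz":0,"ax":0,"ay":0,"az":0},{"dx":96,"dy":0,"dz":0,"ax":0,"ay":0,"az":0},{"dx":96,"dy":0,"dz":40,"ax":0,"ay":0,"az":0},{"dx":96,"dy":0,"dz":70,"ax":0,"ay":0,"az":0},{"dx":96,"dy":0,"dz":95,"ax":0,"ay":0,"az":0},{"dx":96,"dy":0,"dz":110,"ax":0,"ay":0,"az":0},{"dx":96,"dy":0,"dz":110,"ax":0,"ay":0,"az":0},{"dx":96,"dy":0,"dz":110,"ax":0,"ay":0,"az":0},{"dx":96,"dy":0,"dz":110,"ax":0,"ay":0,"az":0},{"dx":96,"dy":0,"dz":110,"ax":0,"ay":0,"az":0}]' -
```

```text
t: 7.72
eef_pos: [0.4931, 0.2402, 0.2884]
ee_rot: [0.0, 0.694, 0.72, 0.001]
wrist_force: [0.4, -0.5, -1.5]
grip_width: 0.023
grasp_force: 59.1
```

```bash
python3 -m jog '[{"dx":0,"dy":0,"dz":-50,"ax":0,"ay":0,"az":0},{"dx":0,"dy":0,"dz":-110,"ax":0,"ay":0,"az":0},{"dx":0,"dy":0,"dz":-110,"ax":0,"ay":0,"az":0},{"dx":-40,"dy":4,"dz":-110,"ax":0,"ay":0,"az":0},{"dx":-90,"dy":8,"dz":-110,"ax":0,"ay":0,"az":0},{"dx":-140,"dy":12,"dz":-110,"ax":0,"ay":0,"az":0},{"dx":-185,"dy":16,"dz":-110,"ax":0,"ay":0,"az":0},{"dx":-207,"dy":17,"dz":-110,"ax":0,"ay":0,"az":0},{"dx":-207,"dy":17,"dz":-110,"ax":0,"ay":0,"az":0},{"dx":-207,"dy":17,"dz":-110,"ax":0,"ay":0,"az":0}]' -
python3 look.py w4 t_driver
```

```text
t: 8.98
eef_pos: [0.5173, 0.0343, 0.3972]
ee_rot: [-0.0, 0.694, 0.72, -0.0]
wrist_force: [0.2, 0.1, -0.8]
grip_width: 0.0228
grasp_force: 59.4
8.975 [0.5173 0.0343 0.3972] [-0.     0.694  0.72  -0.   ] [-0.09  0.21 -0.11  1.25  0.    1.44]
t_driver 0.97 313 308 [0.514 0.048 0.251] [ 0.514 -0.031  0.1  ] [ 0.515 -0.054  0.055]
t_driver 0.62 345 384 [0.528 0.012 0.249] [ 0.546 -0.107  0.1  ] [ 0.551 -0.144  0.055]
```

View pics/w4.png

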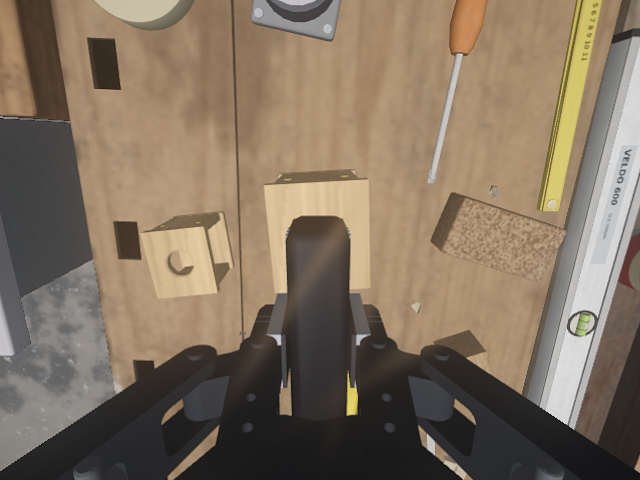

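The driver is in place over the rack, with the bar at (318,315) and the rack still centred at (318,230). I'll lower it and release.

```bash
python3 -m jog '[{"dx":0,"dy":0,"dz":30,"ax":0,"ay":0,"az":0},{"dx":0,"dy":0,"dz":60,"ax":0,"ay":0,"az":0},{"dx":0,"dy":0,"dz":90,"ax":0,"ay":0,"az":0},{"dx":0,"dy":0,"dz":110,"ax":0,"ay":0,"az":0},{"dx":0,"dy":0,"dz":118,"ax":0,"ay":0,"az":0},{"dx":0,"dy":0,"dz":118,"ax":0,"ay":0,"az":0},{"dx":0,"dy":0,"dz":118,"ax":0,"ay":0,"az":0}]' -
```

```text
t: 9.95
eef_pos: [0.5179, 0.0341, 0.2805]
ee_rot: [0.001, 0.694, 0.72, 0.0]
wrist_force: [0.3, 0.0, -1.5]
grip_width: 0.0229
grasp_force: 59.4
```

```bash
python3 -m jog '[{"dx":0,"dy":0,"dz":1,"ax":0,"ay":0,"az":0},{"dx":0,"dy":0,"dz":2,"ax":0,"ay":0,"az":0},{"dx":0,"dy":0,"dz":2,"ax":0,"ay":0,"az":0}]' -
python3 -m jog '[{"dx":0,"dy":0,"dz":0,"ax":0,"ay":0,"az":0},{"dx":0,"dy":0,"dz":0,"ax":0,"ay":0,"az":0},{"dx":0,"dy":0,"dz":0,"ax":0,"ay":0,"az":0},{"dx":0,"dy":0,"dz":0,"ax":0,"ay":0,"az":0},{"dx":0,"dy":0,"dz":0,"ax":0,"ay":0,"az":0},{"dx":0,"dy":0,"dz":0,"ax":0,"ay":0,"az":0},{"dx":0,"dy":0,"dz":-40,"ax":0,"ay":0,"az":0},{"dx":0,"dy":0,"dz":-90,"ax":0,"ay":0,"az":0},{"dx":0,"dy":0,"dz":-150,"ax":0,"ay":0,"az":0},{"dx":0,"dy":0,"dz":-150,"ax":0,"ay":0,"az":0},{"dx":0,"dy":0,"dz":-150,"ax":0,"ay":0,"az":0}]' 1
python3 look.py w5 t_driver
python3 - w5 <<'E'
from seg import *
box(.52,.033,.075,.12,.145,'bar'); box(.52,.033,.075,.09,.112,'plate')
p,_=snapshot('scene'); cv2.imwrite('pics/s5.png',cv2.resize(p[150:350,220:420,::-1],None,fx=2.5,fy=2.5))
E
```

```text
t: 10.32
eef_pos: [0.5177, 0.0338, 0.2782]
ee_rot: [0.0, 0.694, 0.72, 0.0]
wrist_force: [-0.5, 0.8, 2.6]
grip_width: 0.0228
grasp_force: 59.6
t: 11.7
eef_pos: [0.5174, 0.0339, 0.4277]
ee_rot: [0.0, 0.694, 0.72, 0.0]
wrist_force: [0.2, -0.3, 0.3]
grip_width: 0.0853
grasp_force: 0.0
11.7 [0.5174 0.0339 0.4277] [0.    0.694 0.72  0.   ] [-0.09  0.2  -0.05  1.32 -0.    1.44]
t_driver 0.67 315 227 [0.514 0.04  0.132] [0.514 0.032 0.1  ] [0.514 0.021 0.055]
t_driver 0.65 341 363 [ 0.544 -0.097  0.114] [ 0.545 -0.107  0.1  ] [ 0.55  -0.14   0.055]
bar 3239 ctr 516.9 32.5 size 25.0 90.4 ang 2.7 z 0.1314 mean [0.5167 0.0355 0.131 ]
plate 6080 ctr 516.7 32.4 size 80.2 90.4 ang 5.2 z 0.1018 mean [0.5164 0.0356 0.1016]
```

View pics/s5.png

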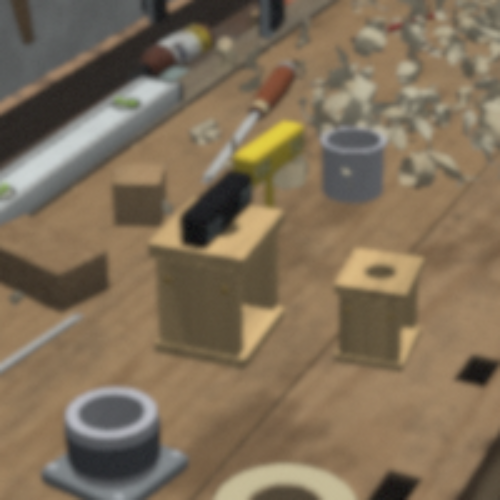

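The driver hangs flat at (215,210), centred on the rack's hole to within 1 mm. The pot at (352,165) has not moved, and the gripper is clear.

```bash
python3 -c "
from workcell import *
print(finish_job())"
```

```text
the job is handed in; nothing more can be done
None
```

The driver's tip was dipped about 27 mm below the magnetiser's rim, the driver hangs in the large rack again within about 1 mm of the hole's centre, the pot was not touched, and the job is handed in (no verdict was returned).

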